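# Zero a click dial on its stop, then set it back four clicks and lock it

## Task

Turn the black click dial clockwise until the sliding jaw meets the stop screw and press it there firmly but gently, then turn the dial back (anticlockwise) exactly four clicks and leave it resting in that click. After that, swing the red lock lever all the way over, away from the dial, and leave the other things on the bench where they are.

Things in the scene. Friction and masses are not known exactly. Their poses are not given: they have to be found in the camera images.
- fixture: Click-dial setting fixture: a dark steel base plate 105 x 285 x 12 mm fixed on the bench, with dial, jaw, stop and lock lever on it. Origin on the bench under the dial's axis; x points away from the robot at yaw 0, y along the plate towards the jaw and stop, z up. The lock lever is at the -y end, its upright pivot at fixture (0, -85) mm.
- dial_grip (a point): Point on the upright axis of the dial, 48 mm above the bench. The dial is a round black knurled knob 40 mm across, from 26 to 62 mm above the bench, with a white line on top. Clockwise from above closes the sliding jaw, 3 mm a click; it starts 3 to 5 clicks open.
- click_wheel (a point): Centre of the top of the toothed brass click wheel under the knob, 64 mm across, top 26 mm above the bench: keep fingertips above it. A spring pawl gives 24 clicks a turn (15 degrees each), 0.1 to 0.2 N m to get over one; in a click's rest the moment falls through zero, and let go, the dial settles into the nearest click.
- sliding_jaw: Bright steel block 36 x 24 x 34 mm that slides along the fixture's y, driven by the dial through a brass rack. Origin at the lower edge of its face towards the stop, 12 mm above the bench. In the click in which it meets the stop (click zero) the origin is at fixture y = 115 mm; each click back moves it 3 mm towards the dial: 103 mm at four clicks.
- stop_block: Fixed dark steel block 40 x 20 x 36 mm with the stop screw, a steel tip 10 mm across. Origin at fixture (0, 115, 12) mm. The tip stands up to 0.8 mm nearer or farther than y = 115 mm, unmeasured: feel for it. It yields 0.02 mm for 3 N (0.026 rad of dial for 45 N). 10 N on it is 0.115 N m at the dial, plus up to 0.1 of the pawl; 20 to 30 N is right, over 45 N is too much.
- lock (a joint): Red lock lever, hinge with upright axis, rad. It starts at 0 to 0.2 (at 0 the lever points to the fixture's -x) and turns anticlockwise from above, towards -y and away from the dial, to its stop at 1.3. Stiff friction, about 2 N at the post; stays where it is left.
- lock_post (a point): Middle of the free part of the upright red post at the end of the lock lever, 45 mm from the pivot, 48 mm above the bench. The post is 13 mm across, from 24 to 58 mm above the bench; push it sideways or pinch it.
- loupe: Black stand loupe, 40 mm across, 42 mm high, loose; origin under its centre. Bystander.
- ring_gauge: Light steel ring, 52 mm across, 15 mm high, loose; origin under its centre. Bystander.
- resin_sample_b: Round black resin mount with a light cross, 32 mm across, 20 mm high, loose; origin under its centre. Bystander.

How it is judged:
By the outcome, as a careful person would: the job done as asked, in the order asked, and still so for the second after the job is handed in, with the robot touching nothing.
It also fails if it takes over 72 s, if anything falls off the work surface, if the arm or the gripper's body presses on something with over 40 N, if the wrist force passes 120 N, or if a joint passes its speed limit or range.

## Robot

A 6-joint arm with a two-finger parallel gripper is mounted at the origin on a cart in front of the work surface, level with it; the furniture and walls round the work are solid. World frame = base frame: x ahead of the robot, y to its left, z up, the work surface at z = 0. Lengths are in m, angles in degrees, forces in N, time in s.
With the tool pointing down it reaches from about 0.35 to 0.875 m from the base axis. Payload 4.2 kg.
Tool frame: the origin (TCP) lies midway between the tips of the shut fingers; the grasp point (between the pads) lies 19 mm behind it; z points along the fingers, y is the line along which they close (so a half turn about z gives the same grasp; the last joint's range is limited). The gripper opens to 87 mm and grips with 3 to 60 N. Pads are 19 mm wide; open, the fingers measure 117 mm over their backs; the gripper's body (75 mm by 190 mm) begins 51 mm behind the grasp point.
Start: joints at [91.937, 22.042, 0.453, 0, -68.411, -14.817], TCP at [0.139, 0.609, 0.223] pointing down, gripper open.
Joint ranges: [-179.83, 179.83], [-69.29, 118.12], [-61.27, 80.66], [-181.25, 117.63], [-171.15, -9.14], [-177.46, 177.46]. Speed limits (degrees/s): [159.86, 159.86, 180, 180, 180, 180].

## Interface

Orientations are given as a 3x3 rotation matrix whose columns are the frame's x, y, z axes.
In Python, from station import r, cams gives the robot as it stands.
- The arm moves only by the tool play_rows, never from a script. Its argument "commands" is text: rows parted by semicolons, each of 6 numbers parted by spaces: the shift along the world's x, y, z normalised to -1 to 1, where 1 is 30 mm, then the turn, a rotation vector about the world's x, y, z normalised to -1 to 1, where 1 is 0.15 rad. A call has 1 to 20 rows; each row shifts and turns the commanded pose from where the row before left it; what a row does not reach is not made up. A row lasts 1/10 s, in which the tool goes at most 50 mm and 8.59 degrees, less where a joint would pass 70% of its speed; a pose out of reach is approached as far as the arm can. A call with a number of a shift or a turn outside -1 to 1 is refused whole. A call with a gripper value outside its range is refused whole. "grip" is the finger opening in mm, from 0 to 87, set as the call begins (left out, the last holds). The fingers move at their own pace and stop on an object; the grip force is fixed at half the most. Time passes only in rows, so rows that do not move let the fingers close. It gives the time, the measured TCP pose, the force, the opening and the grip force at its end, in the units of the state.
- r.sense(): the state, without advancing time (a new reading comes with each control period).
- cams.capture(name): name is "scene" or "top" or "wrist"; returns (picture, depth): 400x640x3 uint8, blue, green, red; 400x640 float32, m along the optical axis (not along the pixel's ray), 0 where there is no reading.
- cams.camera_info(name): a dict with "mtx" (3x3 intrinsics, pixels), "R" (3x3) and "t" (3): a world point X has camera coordinates R X + t. Camera axes: x right, y down, z forward; pixel columns grow to the right and rows downward; lengths in m; the calibration is good to about 2 mm. A picture is of the moment at which its call begins: read the wrist's pose just before it. camera_info takes no time and is no camera call; for the wrist camera it gives the pose at the moment of the call.
- r.finish_job(): hands the job in; it is judged then, once.
The state is a dict: "time_s": time; "joints": joint angles; "joint_velocities": joint speeds; "effort": joint torques, N m; "tcp_pos": TCP position; "ee_rot": TCP orientation; "wrist_force": force on the tool from outside, world axes, zero at the start; "moment": the same for the moment, N m; "gripper_width": opening from 0.0 (shut) to 1.0 (fully open); "gripper_force": force on a finger pad.
Only numpy, scipy, OpenCV 4.12 (cv2) and the standard library are available. Lean on these libraries where they do the work, as an engineer would, in place of code of your own. Each camera call takes 0.05 s, during which the arm holds its last target. There are 200 camera calls.

## Working session

There is one attempt and no reset: what is moved stays moved. The work goes in short steps, Python scripts to look and compute and a tool call to move; the robot and the scene stay as the last step left them, time stands still between calls to the robot, and variables do not carry over. Pictures are saved under pics/ and viewed, at most 10 in all, crops included, and the job is handed in when it is done.

Besides the shell and the picture viewer there is one more tool, called after "Call:" as name(argument=value, ...), one argument or row to a line, values as JSON. play_rows: Moves the arm, as the interface text tells. Scaled input: -1 to 1 covers 30 mm each way for a shift and 0.15 rad each way for a turn. Its arguments: {"type":"object","properties":{"commands":{"type":"string"},"grip":{"type":"number"}},"required":["commands"]}

```bash
mkdir -p pics; ls
python3 - <<'E'
from station import r,cams
import cv2,numpy as np
s=r.sense();print({k:np.round(v,3).tolist() for k,v in s.items()})
for n in("top","scene"):
    p,d=cams.capture(n);i=cams.camera_info(n);cv2.imwrite(f"pics/{n}0.png",p);np.savez(f"{n}0.npz",p=p,d=d,**i)
    print(n,np.round(-i["R"].T@i["t"],3),np.round(i["R"],2).tolist())
E
```

```text
pics
{'time_s': 0.0, 'joints': [91.936, 22.091, 0.379, -0.027, -68.411, -14.818], 'joint_velocities': [0.056, 0.035, -0.03, 0.085, -0.014, 0.083], 'effort': [0.001, -39.066, 18.741, 4.22, 0.011, -0.0], 'tcp_pos': [0.139, 0.609, 0.221], 'ee_rot': [[0.975, -0.223, -0.0], [-0.223, -0.975, -0.002], [0.0, 0.002, -1.0]], 'wrist_force': [-0.082, 0.239, -0.919], 'moment': [0.004, 0.022, -0.018], 'gripper_force': 0.0, 'gripper_width': 1.002}
top [ 0.317 -0.088  1.234] [[0.03, -1.0, 0.0], [-0.98, -0.03, -0.2], [0.2, 0.0, -0.98]]
scene [ 0.194 -0.645  0.652] [[0.85, -0.52, 0.02], [-0.34, -0.57, -0.75], [0.4, 0.63, -0.66]]
```

View pics/top0.png

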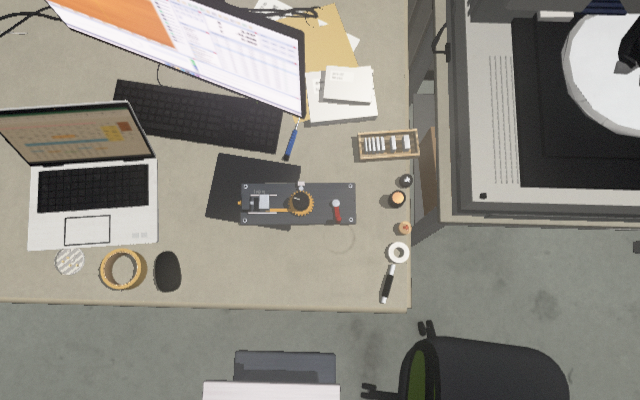

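View pics/scene0.png

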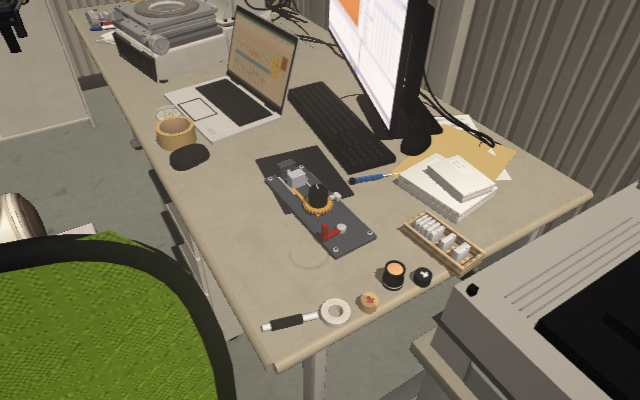

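The top picture shows the fixture at about (240–355, 183–224): dial near (301,202), jaw near (263,202), red lever near (337,212). The bystanders are on the right, at (390–410, 180–255).

```bash
cat > h.py <<'E'
import numpy as np
def pt(K,R,t,u,v,z=None,d=None):
    ray=np.linalg.inv(K)@[u,v,1.]
    c=-R.T@t; w=R.T@ray
    return c+w*(d if d else (z-c[2])/w[2])
def px(K,R,t,X):
    q=K@(R@np.asarray(X,float)+t); return q[:2]/q[2]
E
python3 - <<'E'
import numpy as np,cv2
from h import *
f=np.load("top0.npz");K,R,t,p,d=[f[k] for k in("mtx","R","t","p","d")]
print(K)
g=lambda u,v:np.round(pt(K,R,t,u,v,d=float(d[v,u])),3)
for n,(u,v) in dict(dialtop=(301,202),pivot=(336,203),post=(338,217),jaw=(263,202),pawl=(300,186),bench=(320,260)).items(): print(n,g(u,v))
hsv=cv2.cvtColor(p,cv2.COLOR_BGR2HSV)
m=cv2.inRange(hsv,(10,120,90),(30,255,255));m[:,:285]=0;m[:,318:]=0;m[:185]=0;m[220:]=0
v,u=np.nonzero(m);(c,rad)=cv2.minEnclosingCircle(np.c_[u,v].astype(np.float32));print("wheel",c,rad,pt(K,R,t,*c,z=.024))
# plate corners: screws at approx
for u,v in((244,188),(243,220),(351,187),(350,219)): print("screw",np.round(pt(K,R,t,u,v,z=.013),3))
vv,uu=np.mgrid[170:235,230:365]
P=np.array([pt(K,R,t,a,b,d=float(d[b,a])) for a,b in zip(uu.ravel(),vv.ravel())])
m=(P[:,2]>.007)&(P[:,2]<.017)
print("plate",cv2.minAreaRect(P[m][:,:2].astype(np.float32)))
cv2.imwrite("pics/c0.png",cv2.resize(p[170:240,225:365],None,fx=5.7,fy=5.7,interpolation=cv2.INTER_CUBIC))
f=np.load("scene0.npz");cv2.imwrite("pics/c1.png",cv2.resize(f["p"][140:265,250:390],None,fx=4.5,fy=4.5,interpolation=cv2.INTER_CUBIC))
E
```

```text
[[506.34869974   0.         312.38418803]
 [  0.         506.34869974 204.15952189]
 [  0.           0.           1.        ]]
dialtop [ 0.568 -0.057  0.058]
pivot [ 0.574 -0.142  0.029]
post [ 0.535 -0.146  0.056]
jaw [0.568 0.034 0.049]
pawl [ 0.615 -0.053  0.025]
bench [ 0.437 -0.106  0.001]
wheel (298.5, 204.5) 14.57748031616211 [ 0.56898557 -0.05055573  0.024     ]
screw [0.61  0.086 0.013]
screw [0.529 0.084 0.013]
screw [ 0.619 -0.179  0.013]
screw [ 0.538 -0.177  0.013]Traceback (most recent call last):
  File "<stdin>", line 13, in <module>
  File "h.py", line 5, in pt
    return c+w*(d if d else (z-c[2])/w[2])
                             ~^~~~~
TypeError: unsupported operand type(s) for -: 'NoneType' and 'float'
```

Run:
```python
import numpy as np,cv2
from h import *
f=np.load("top0.npz");K,R,t,p,d=[f[k] for k in("mtx","R","t","p","d")]
vv,uu=np.mgrid[170:235,225:370];ok=d[vv,uu]>0
P=np.array([pt(K,R,t,a,b,d=float(d[b,a])) for a,b in zip(uu[ok],vv[ok])])
m=(P[:,2]>.009)&(P[:,2]<.016)&(P[:,1]<.12)
print("plate",cv2.minAreaRect(P[m][:,:2].astype(np.float32)),np.percentile(P[m],[1,99],axis=0).round(3))
k=(np.hypot(P[:,0]-.568,P[:,1]+.053)<.04)&(P[:,2]>.053)
print("knob",k.sum(),P[k].mean(0),P[k].min(0),P[k].max(0))
k=(np.hypot(P[:,0]-.535,P[:,1]+.146)<.03)&(P[:,2]>.048)
print("post",k.sum(),P[k].mean(0),P[k].min(0),P[k].max(0))
cv2.imwrite("pics/c0.png",cv2.resize(p[170:240,225:365],None,fx=5.7,fy=5.7,interpolation=cv2.INTER_CUBIC))
f=np.load("scene0.npz");cv2.imwrite("pics/c1.png",cv2.resize(f["p"][140:265,250:390],None,fx=4.5,fy=4.5,interpolation=cv2.INTER_CUBIC))
```

```text
plate ((0.5811730623245239, -0.04484716057777405), (0.1225372850894928, 0.2896322011947632), 0.5435969233512878) [[ 0.522 -0.187  0.009]
 [ 0.627  0.091  0.016]]
knob 230 [ 0.57193671 -0.05588176  0.06065064] [ 0.55216928 -0.07625452  0.05307976] [ 0.59253364 -0.03572505  0.06903889]
post 25 [ 0.53000841 -0.14694231  0.0554586 ] [ 0.52454362 -0.15329036  0.04850177] [ 0.53511785 -0.14116699  0.06073809]
```

View pics/c0.png

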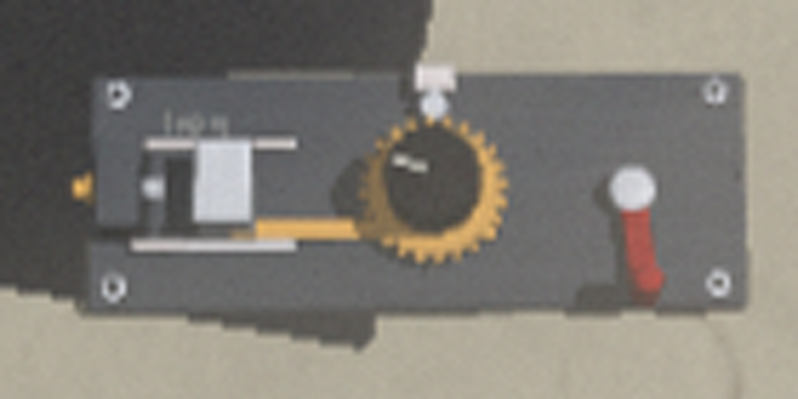

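View pics/c1.png

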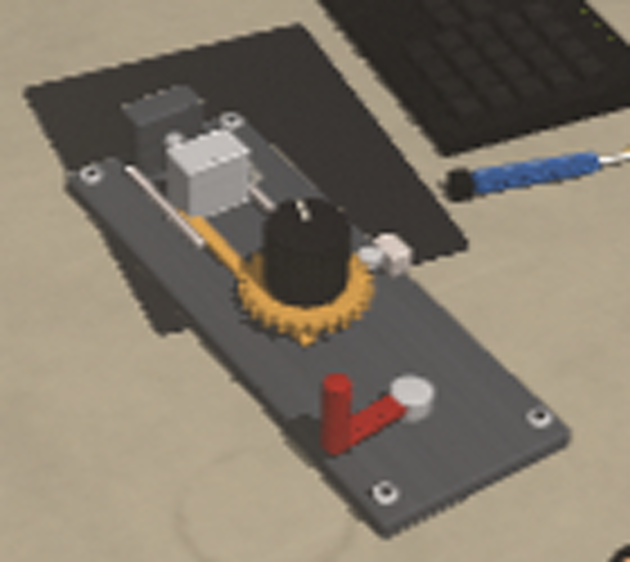

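Top crop: dial centre is at crop pixel (433,178) with the white line toward (400,160), the wheel at (434,190), and the lever pointing to -x with its post at (648,285). The jaw has a small gap to the stop tip at (153,187). The scene crop confirms the layout and clear surroundings, so I'll move above the dial.

Call:
play_rows(
  commands="0.3 -0.5 0 0 0 0;0.65 -1 0 0 0 0;0.65 -1 0 0 0 0;0.65 -1 0 0 0 0;0.65 -1 0 0 0 0;0.65 -1 0 0 0 0;0.65 -1 0 0 0 0;0.65 -1 0 0 0 0;0.65 -1 0 0 0 0;0.65 -1 0 0 0 0;0.65 -1 0 0 0 0;0.65 -1 0 0 0 0;0.65 -1 0 0 0 0;0.65 -1 0 0 0 0;0.65 -1 0 0 0 0;0.65 -1 0 0 0 0;0.65 -1 0 0 0 0;0.65 -1 0 0 0 0;0.65 -1 0 0 0 0;0.65 -1 0 0 0 0",
  grip=80,
)

```text
time_s: 2.1
tcp_pos: [0.5191, 0.0228, 0.2222]
ee_rot: [[0.975, -0.223, -0.001], [-0.223, -0.975, -0.0], [-0.001, 0.0, -1.0]]
wrist_force: [0.1, 0.1, -0.2]
gripper_width: 0.918
gripper_force: 0.0
```

Call:
play_rows(
  commands="0.65 -1 0 0 0 0;0.65 -1 0 0 0 0;0.4 -0.6 0 0 0 0;0 0 0 0 0 0;0 0 0 0 0 0;0 0 0 0 0 0",
)

```text
time_s: 2.7
tcp_pos: [0.5692, -0.0531, 0.2224]
ee_rot: [[0.975, -0.222, -0.001], [-0.222, -0.975, 0.0], [-0.001, -0.0, -1.0]]
wrist_force: [0.3, -0.5, -1.3]
gripper_width: 0.921
gripper_force: 0.0
```

Run:
```python
from station import r,cams
import cv2,numpy as np
from h import *
s=r.sense();print({k:np.round(s[k],3).tolist() for k in("time_s","joints","tcp_pos","ee_rot","wrist_force","moment")})
i=cams.camera_info("wrist");p,d=cams.capture("wrist");np.savez("wrist1.npz",p=p,d=d,**i);cv2.imwrite("pics/w1.png",p)
K,R,t=i["mtx"],i["R"],i["t"];print(-R.T@t)
v,u=np.nonzero(d>0);q=np.linalg.inv(K)@np.vstack([u,v,np.ones_like(u)])*d[v,u];P=(R.T@(q-t[:,None])).T
k=(np.hypot(P[:,0]-.57,P[:,1]+.055)<.04)&(P[:,2]>.055)&(P[:,2]<.07)
print("knob",k.sum(),P[k].mean(0),P[k].min(0),P[k].max(0),cv2.minEnclosingCircle(P[k][:,:2].astype(np.float32)))
```

```text
{'time_s': 2.7, 'joints': [10.895, 16.884, -7.22, -0.019, -65.931, 66.272], 'tcp_pos': [0.569, -0.053, 0.222], 'ee_rot': [[0.975, -0.222, -0.001], [-0.222, -0.975, 0.0], [-0.001, -0.0, -1.0]], 'wrist_force': [0.327, -0.516, -1.291], 'moment': [0.028, -0.032, 0.002]}
[ 0.63800932 -0.06791998  0.38474718]
knob 1357 [ 0.57381665 -0.05477611  0.06202548] [ 0.55275498 -0.07478781  0.05522543] [ 0.59338019 -0.03439712  0.0647388 ] ((0.5727731585502625, -0.05472775548696518), 0.020747555419802666)
```

View pics/w1.png

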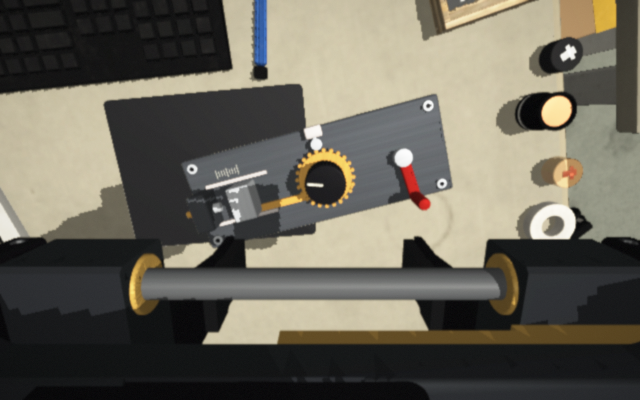

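Run:
```python
import numpy as np,cv2
from h import *
for n,pts,kn in(("wrist1",[(192,170),(217,240),(428,105),(441,184)],[(325,177,.026),(424,205,.058),(404,157,.036)]),("top0",[(225+118/5.7,170+95/5.7),(225+113/5.7,170+287/5.7),(225+714/5.7,170+90/5.7),(225+718/5.7,170+282/5.7)],[(225+436/5.7,170+190/5.7,.026),(225+650/5.7,170+283/5.7,.058),(225+633/5.7,170+188/5.7,.036)])):
    f=np.load(n+".npz");K,R,t=f["mtx"],f["R"],f["t"]
    S=np.array([pt(K,R,t,*q,z=.013)for q in pts]);print(n,S.round(4).tolist())
    for a,b in((2,0),(3,1)):
        e=S[b]-S[a];print("yaw",np.degrees(np.arctan2(-e[0],e[1])),np.hypot(*e[:2]))
    for q in kn: print("wheel/post/pivot",pt(K,R,t,q[0],q[1],z=q[2]).round(4))
f=np.load("wrist1.npz");K,R,t,d=f["mtx"],f["R"],f["t"],f["d"]
v,u=np.nonzero(d>0);q=np.linalg.inv(K)@np.vstack([u,v,np.ones_like(u)])*d[v,u];P=(R.T@(q-t[:,None])).T
th=np.radians(1.5);o=np.array([.573,-.055]);L=(P[:,:2]-o)@np.array([[np.cos(th),-np.sin(th)],[np.sin(th),np.cos(th)]])
k=(abs(L[:,0])<.015)&(L[:,1]>.06)&(L[:,1]<.14)
h,e=np.histogram(L[k,1],bins=np.arange(.06,.142,.002));
for a in e[:-1]:
    m=k&(L[:,1]>=a)&(L[:,1]<a+.002);print(round(a*1e3),m.sum(),np.median(P[m,2]).round(3) if m.any() else '',end='; ')
```

```text
wrist1 [[0.6119, 0.0854, 0.013], [0.5278, 0.0832, 0.013], [0.6224, -0.1762, 0.013], [0.536, -0.1781, 0.013]]
yaw 2.3113386898004658 0.2619032015826827
yaw 1.7922529798250475 0.2614802919322512
wheel/post/pivot [ 0.5744 -0.0552  0.026 ]
wheel/post/pivot [ 0.531  -0.1456  0.058 ]
wheel/post/pivot [ 0.5784 -0.1384  0.036 ]
top0 [[0.613, 0.0822, 0.013], [0.5282, 0.0799, 0.013], [0.6221, -0.1772, 0.013], [0.5372, -0.1798, 0.013]]
yaw 1.999327906972781 0.25957260174311725
yaw 1.9770664999321592 0.25984775512002223
wheel/post/pivot [ 0.5717 -0.0578  0.026 ]
wheel/post/pivot [ 0.5279 -0.1483  0.058 ]
wheel/post/pivot [ 0.5726 -0.1416  0.036 ]
60 49 0.013; 62 51 0.012; 64 46 0.012; 66 52 0.012; 68 47 0.012; 70 51 0.013; 72 46 0.012; 74 49 0.012; 76 278 0.03; 78 66 0.047; 80 52 0.047; 82 58 0.047; 84 54 0.047; 86 57 0.047; 88 53 0.047; 90 62 0.047; 92 54 0.047; 94 54 0.047; 96 55 0.047; 98 50 0.047; 100 16 0.047; 102 0 ; 104 0 ; 106 3 0.013; 108 2 0.012; 110 5 0.012; 112 38 0.012; 114 65 0.013; 116 65 0.013; 118 63 0.013; 120 58 0.013; 122 307 0.034; 124 80 0.047; 126 60 0.048; 128 56 0.048; 130 54 0.048; 132 53 0.048; 134 50 0.048; 136 57 0.048; 138 53 0.048;
```

Call:
play_rows(
  commands="0 0 -1 0 0 0;0 0 -1 0 0 0;0 0 -1 0 0 0;0 0 -1 0 0 0;0 0 -1 0 0 0;0 0 -0.3 0 0 0;0 0 0 0 0 0",
)

```text
time_s: 3.45
tcp_pos: [0.569, -0.0532, 0.0628]
ee_rot: [[0.975, -0.222, -0.003], [-0.222, -0.975, -0.001], [-0.002, 0.001, -1.0]]
wrist_force: [-0.6, -0.3, 0.9]
gripper_width: 0.921
gripper_force: 0.0
```

Call:
play_rows(
  commands="0.13 -0.08 0 0 0 0;0 0 -0.5 0 0 0;0 0 -0.5 0 0 0;0 0 0 0 0 0;0 0 0 0 0 0",
)

```text
time_s: 3.95
tcp_pos: [0.5749, -0.0561, 0.0351]
ee_rot: [[0.975, -0.222, 0.003], [-0.222, -0.975, 0.0], [0.003, -0.001, -1.0]]
wrist_force: [-0.5, 0.3, 0.7]
gripper_width: 0.92
gripper_force: 0.0
```

Call:
play_rows(
  commands="0 0 0 0 0 0;0 0 0 0 0 0;0 0 0 0 0 0;0 0 0 0 0 0;0 0 0 0 0 0;0 0 0 0 0 0;0 0 0 0 0 0;0 0 0 0 0 0",
  grip=30,
)

```text
time_s: 4.75
tcp_pos: [0.5738, -0.0557, 0.0336]
ee_rot: [[0.975, -0.223, 0.0], [-0.223, -0.975, 0.0], [0.0, -0.0, -1.0]]
wrist_force: [-0.7, 3.4, 0.4]
gripper_width: 0.452
gripper_force: 30.0
```

```bash
cat > s.py <<'E'
from station import r
import numpy as np
s=r.sense();R=s["ee_rot"];print(round(s["time_s"],2),"yaw",np.degrees(np.arctan2(R[1][0],R[0][0])).round(2),"tcp",np.round(np.array(s["tcp_pos"])*1e3,2),"F",np.round(s["wrist_force"],1),"M",np.round(s["moment"],3),"w",round(s["gripper_width"]*87,2),round(s["gripper_force"],1),"j",np.round(s["joints"],1))
E
python3 s.py
```

```text
4.75 yaw -12.87 tcp [573.79 -55.72  33.59] F [-0.7  3.4  0.4] M [ 0.87   0.153 -0.022] w 39.37 30.0 j [ 10.5  28.9 -19.4  -0.  -41.7  66.6]
```

Call:
play_rows(
  commands="0 0.03 0 0 0 0;0 0 0 0 0 0;0 0 0 0 0 0",
)

```text
time_s: 5.05
tcp_pos: [0.5738, -0.0556, 0.0336]
ee_rot: [[0.975, -0.223, 0.0], [-0.223, -0.975, -0.0], [0.0, 0.0, -1.0]]
wrist_force: [0.6, -1.7, 0.4]
gripper_width: 0.45
gripper_force: 30.0
```

```bash
python3 s.py
```

```text
5.05 yaw -12.88 tcp [573.78 -55.62  33.58] F [ 0.6 -1.7  0.4] M [-0.465 -0.131 -0.024] w 39.17 30.0 j [ 10.6  28.9 -19.4   0.  -41.7  66.5]
```

Call:
play_rows(
  commands="0 0 0 0 0 -0.436;0 0 0 0 0 0;0 0 0 0 0 0",
)

```text
time_s: 5.35
tcp_pos: [0.5738, -0.0557, 0.0336]
ee_rot: [[0.958, -0.285, 0.0], [-0.285, -0.958, -0.0], [0.0, 0.0, -1.0]]
wrist_force: [1.6, -2.9, -0.1]
gripper_width: 0.451
gripper_force: 30.0
```

```bash
python3 s.py
```

```text
5.35 yaw -16.57 tcp [573.75 -55.67  33.59] F [ 1.6 -2.9 -0.1] M [-0.847 -0.218 -0.055] w 39.22 30.0 j [ 10.6  28.9 -19.4   0.  -41.7  62.8]
```

Call:
play_rows(
  commands="0 0 0 0 0 -0.436;0 0 0 0 0 0;0 0 0 0 0 0",
)

```text
time_s: 5.65
tcp_pos: [0.5737, -0.0557, 0.0336]
ee_rot: [[0.938, -0.347, -0.0], [-0.347, -0.938, -0.0], [0.0, 0.0, -1.0]]
wrist_force: [1.4, -4.6, 0.0]
gripper_width: 0.451
gripper_force: 30.0
```

```bash
python3 s.py
```

```text
5.65 yaw -20.28 tcp [573.71 -55.67  33.59] F [ 1.4 -4.6  0. ] M [-1.316 -0.323 -0.135] w 39.26 30.0 j [ 10.6  28.9 -19.4   0.  -41.7  59.1]
```

Call:
play_rows(
  commands="0 0 0 0 0 -0.436;0 0 0 0 0 0;0 0 0 0 0 0",
)

```text
time_s: 5.95
tcp_pos: [0.5737, -0.0557, 0.0336]
ee_rot: [[0.914, -0.407, -0.0], [-0.407, -0.914, -0.0], [0.0, 0.0, -1.0]]
wrist_force: [0.5, -5.3, 0.0]
gripper_width: 0.454
gripper_force: 30.0
```

```bash
python3 s.py
```

```text
5.95 yaw -24.0 tcp [573.69 -55.72  33.56] F [ 0.5 -5.3  0. ] M [-1.53  -0.289 -0.127] w 39.53 30.0 j [ 10.6  28.9 -19.4   0.  -41.7  55.4]
```

Call:
play_rows(
  commands="0 0 0 0 0 -0.436;0 0 0 0 0 0;0 0 0 0 0 0",
)

```text
time_s: 6.25
tcp_pos: [0.5737, -0.0557, 0.0336]
ee_rot: [[0.885, -0.465, -0.0], [-0.465, -0.885, -0.001], [0.0, 0.001, -1.0]]
wrist_force: [1.6, -5.4, 0.3]
gripper_width: 0.45
gripper_force: 30.0
```

```bash
python3 s.py
```

```text
6.25 yaw -27.7 tcp [573.68 -55.72  33.58] F [ 1.6 -5.4  0.3] M [-1.598 -0.253  0.076] w 39.17 30.0 j [ 10.6  28.9 -19.4   0.1 -41.7  51.7]
```

Call:
play_rows(
  commands="0 -0.035 0 0 0 0;0 0 0 0 0 0;0 0 0 0 0 0",
)

```text
time_s: 6.55
tcp_pos: [0.5737, -0.0559, 0.0336]
ee_rot: [[0.885, -0.466, 0.0], [-0.466, -0.885, 0.0], [-0.0, -0.0, -1.0]]
wrist_force: [-0.1, -0.0, 1.3]
gripper_width: 0.453
gripper_force: 30.0
```

```bash
python3 s.py
python3 - <<'E'
from station import cams
import cv2,numpy as np
a=np.load("top0.npz")["p"][170:240,225:365];p,d=cams.capture("top");b=p[170:240,225:365]
c=np.vstack([cv2.resize(x,None,fx=4,fy=4,interpolation=cv2.INTER_CUBIC) for x in(a,b)]);cv2.imwrite("pics/t1.png",c)
E
```

```text
6.55 yaw -27.8 tcp [573.69 -55.86  33.58] F [-0.1 -0.   1.3] M [-0.055 -0.042  0.116] w 39.43 30.0 j [ 10.5  28.9 -19.4  -0.  -41.7  51.7]
```

View pics/t1.png

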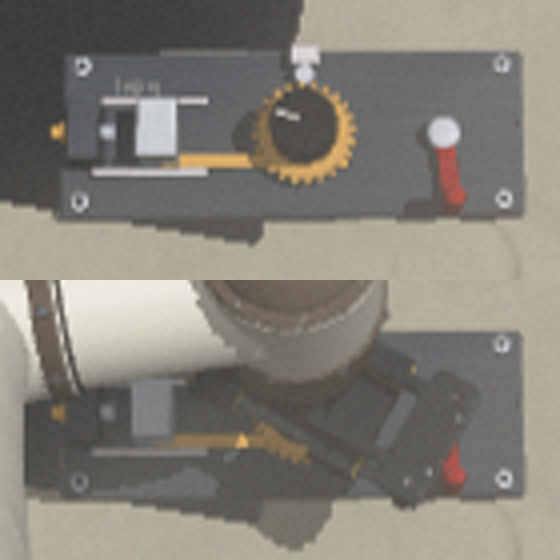

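The jaw moved about 1 px (2.4 mm) toward the stop in the top view, so the dial turns with the grip. Next I'll sample the moment more finely.

Call:
play_rows(
  commands="0 0 0 0 0 -0.218;0 0 0 0 0 0",
)

```text
time_s: 6.8
tcp_pos: [0.5737, -0.0559, 0.0336]
ee_rot: [[0.868, -0.496, 0.0], [-0.496, -0.868, 0.0], [-0.0, -0.0, -1.0]]
wrist_force: [-0.3, 1.5, 0.7]
gripper_width: 0.455
gripper_force: 30.0
```

```bash
python3 s.py
```

```text
6.8 yaw -29.73 tcp [573.71 -55.9   33.59] F [-0.3  1.5  0.7] M [0.226 0.117 0.032] w 39.56 30.0 j [ 10.5  28.9 -19.4  -0.  -41.7  49.8]
```

Call:
play_rows(
  commands="0 0 0 0 0 -0.218;0 0 0 0 0 0",
)

```text
time_s: 7.0
tcp_pos: [0.5737, -0.0559, 0.0336]
ee_rot: [[0.852, -0.524, 0.0], [-0.524, -0.852, 0.0], [-0.0, -0.0, -1.0]]
wrist_force: [-1.0, 1.4, 2.2]
gripper_width: 0.452
gripper_force: 30.0
```

```bash
python3 s.py
```

```text
7.0 yaw -31.58 tcp [573.68 -55.94  33.6 ] F [-1.   1.4  2.2] M [ 0.333  0.109 -0.059] w 39.28 30.0 j [ 10.5  28.9 -19.4  -0.  -41.7  47.9]
```

Call:
play_rows(
  commands="0 0 0 0 0 -0.218;0 0 0 0 0 0",
)

```text
time_s: 7.2
tcp_pos: [0.5737, -0.056, 0.0336]
ee_rot: [[0.834, -0.551, 0.0], [-0.551, -0.834, 0.0], [-0.0, -0.0, -1.0]]
wrist_force: [-1.4, 2.1, 2.8]
gripper_width: 0.455
gripper_force: 30.0
```

```bash
python3 s.py
```

```text
7.2 yaw -33.44 tcp [573.66 -55.97  33.59] F [-1.4  2.1  2.8] M [ 0.439  0.137 -0.092] w 39.6 30.0 j [ 10.5  28.9 -19.4  -0.  -41.7  46.1]
```

Call:
play_rows(
  commands="0 0 0 0 0 -0.218;0 0 0 0 0 0",
)

```text
time_s: 7.4
tcp_pos: [0.5737, -0.056, 0.0336]
ee_rot: [[0.816, -0.578, 0.0], [-0.578, -0.816, 0.0], [-0.0, -0.0, -1.0]]
wrist_force: [-0.9, 1.8, 1.8]
gripper_width: 0.448
gripper_force: 30.0
```

```bash
python3 s.py
```

```text
7.4 yaw -35.31 tcp [573.67 -56.    33.57] F [-0.9  1.8  1.8] M [ 0.613  0.161 -0.036] w 38.98 30.0 j [ 10.5  28.9 -19.4  -0.  -41.7  44.2]
```

Call:
play_rows(
  commands="0 0 0 0 0 -0.218;0 0 0 0 0 0",
)

```text
time_s: 7.6
tcp_pos: [0.5737, -0.056, 0.0336]
ee_rot: [[0.797, -0.604, 0.0], [-0.604, -0.797, 0.0], [-0.0, -0.0, -1.0]]
wrist_force: [0.6, 2.5, 2.3]
gripper_width: 0.45
gripper_force: 30.0
```

```bash
python3 s.py
```

```text
7.6 yaw -37.18 tcp [573.69 -56.04  33.59] F [0.6 2.5 2.3] M [ 0.626  0.193 -0.067] w 39.14 30.0 j [ 10.5  28.9 -19.4  -0.  -41.7  42.3]
```

Call:
play_rows(
  commands="0 0 0 0 0 -0.218;0 0 0 0 0 0",
)

```text
time_s: 7.8
tcp_pos: [0.5737, -0.0561, 0.0336]
ee_rot: [[0.777, -0.63, -0.0], [-0.63, -0.777, 0.0], [-0.0, -0.0, -1.0]]
wrist_force: [-1.5, 2.9, 3.1]
gripper_width: 0.449
gripper_force: 30.0
```

```bash
python3 s.py
```

```text
7.8 yaw -39.03 tcp [573.65 -56.07  33.58] F [-1.5  2.9  3.1] M [ 0.755  0.281 -0.102] w 39.04 30.0 j [ 10.5  28.9 -19.4  -0.  -41.7  40.5]
```

Call:
play_rows(
  commands="0 0 0 0 0 -0.218;0 0 0 0 0 0",
)

```text
time_s: 8.0
tcp_pos: [0.5736, -0.0561, 0.0336]
ee_rot: [[0.756, -0.654, -0.0], [-0.654, -0.756, 0.0], [-0.0, -0.0, -1.0]]
wrist_force: [-1.4, 2.7, 2.6]
gripper_width: 0.452
gripper_force: 30.0
```

```bash
python3 s.py
```

```text
8.0 yaw -40.88 tcp [573.61 -56.09  33.58] F [-1.4  2.7  2.6] M [0.873 0.352 0.112] w 39.36 30.0 j [ 10.5  28.9 -19.4  -0.  -41.7  38.6]
```

Call:
play_rows(
  commands="0 0 0 0 0 -0.218;0 0 0 0 0 0",
)

```text
time_s: 8.2
tcp_pos: [0.5736, -0.0561, 0.0336]
ee_rot: [[0.734, -0.679, -0.0], [-0.679, -0.734, 0.0], [-0.0, -0.0, -1.0]]
wrist_force: [-1.3, 3.8, 3.2]
gripper_width: 0.453
gripper_force: 30.0
```

```bash
python3 s.py
```

```text
8.2 yaw -42.77 tcp [573.59 -56.1   33.59] F [-1.3  3.8  3.2] M [0.982 0.404 0.092] w 39.44 30.0 j [ 10.5  28.9 -19.4  -0.  -41.7  36.7]
```

Call:
play_rows(
  commands="0 0.02 0 0 0 -0.4;0 0 0 0 0 -0.4;0 0 0 0 0 -0.4;0 0 0 0 0 -0.4;0 0 0 0 0 0;0 0 0 0 0 0",
)

```text
time_s: 8.8
tcp_pos: [0.5734, -0.0561, 0.0336]
ee_rot: [[0.552, -0.834, -0.001], [-0.834, -0.552, -0.001], [0.0, 0.001, -1.0]]
wrist_force: [-1.5, -0.6, 3.1]
gripper_width: 0.45
gripper_force: 30.0
```

```bash
python3 s.py;python3 - <<'E'
import numpy as np,cv2
from station import cams
p,d=cams.capture("top");np.savez("top2.npz",p=p,d=d)
a=np.load("top0.npz")["p"]
for q in(a,p): print(cv2.cvtColor(q,cv2.COLOR_BGR2GRAY)[198:207,244:276].mean(0).round().astype(int))
E
```

```text
8.8 yaw -56.47 tcp [573.41 -56.13  33.56] F [-1.5 -0.6  3.1] M [-0.165  0.342  0.09 ] w 39.19 30.0 j [ 10.5  28.9 -19.4   0.  -41.7  23. ]
[ 95  97  96  97  97  85 101 124 130 118  69  70  70  70  90 171 205 202
 205 205 204 205 205 207 208 121  99 100 100 100 101 101]
[ 80  75  76  77  76  74  84  94  96  88  79  96 130 128 128 129 129 129
 127 129 126 100  89  81  82  83  84  84  84  84  85  86]
```

Jaw edges in the top image give an initial gap of about 15 mm (five clicks), with three clicks done. I'll go to just before the earliest possible contact.

Call:
play_rows(
  commands="0 0 0 0 0 -0.4;0 0 0 0 0 -0.4;0 0 0 0 0 -0.4;0 0 0 0 0 -0.4;0 0 0 0 0 -0.4;0 0 0 0 0 -0.4;0 0 0 0 0 -0.4;0 0 0 0 0 -0.3;0 0 0 0 0 0;0 0 0 0 0 0",
)

```text
time_s: 9.85
tcp_pos: [0.573, -0.0563, 0.0336]
ee_rot: [[0.119, -0.993, -0.001], [-0.993, -0.119, -0.001], [0.0, 0.002, -1.0]]
wrist_force: [-3.5, -2.7, 4.2]
gripper_width: 0.452
gripper_force: 30.0
```

```bash
python3 s.py
```

```text
9.85 yaw -83.19 tcp [573.03 -56.26  33.55] F [-3.5 -2.7  4.2] M [-0.666  0.791 -0.128] w 39.36 30.0 j [ 10.5  28.9 -19.4   0.  -41.8  -3.7]
```

Call:
play_rows(
  commands="0 0 0 0 0 -0.1;0 0 0 0 0 0",
)

```text
time_s: 10.05
tcp_pos: [0.573, -0.0562, 0.0336]
ee_rot: [[0.103, -0.995, -0.001], [-0.995, -0.103, -0.001], [0.0, 0.002, -1.0]]
wrist_force: [-3.5, -3.9, 5.2]
gripper_width: 0.449
gripper_force: 30.0
```

```bash
python3 s.py
```

```text
10.05 yaw -84.1 tcp [573.04 -56.21  33.57] F [-3.5 -3.9  5.2] M [-1.022  0.963 -0.015] w 39.1 30.0 j [ 10.5  28.9 -19.4   0.  -41.8  -4.6]
```

Call:
play_rows(
  commands="0 0 0 0 0 -0.1;0 0 0 0 0 0",
)

```text
time_s: 10.25
tcp_pos: [0.573, -0.0562, 0.0336]
ee_rot: [[0.088, -0.996, -0.002], [-0.996, -0.088, -0.001], [0.001, 0.002, -1.0]]
wrist_force: [-3.3, -4.0, 4.6]
gripper_width: 0.455
gripper_force: 30.0
```

```bash
python3 s.py
```

```text
10.25 yaw -84.94 tcp [573.03 -56.2   33.56] F [-3.3 -4.   4.6] M [-1.015  0.932  0.045] w 39.58 30.0 j [ 10.5  28.9 -19.4   0.  -41.8  -5.5]
```

Call:
play_rows(
  commands="-0.02 -0.025 0 0 0 -0.07;0 0 0 0 0 0",
)

```text
time_s: 10.45
tcp_pos: [0.573, -0.0562, 0.0335]
ee_rot: [[0.078, -0.997, -0.0], [-0.997, -0.078, 0.0], [-0.0, 0.0, -1.0]]
wrist_force: [-3.3, -0.0, 4.5]
gripper_width: 0.448
gripper_force: 30.0
```

```bash
python3 s.py
```

```text
10.45 yaw -85.54 tcp [572.99 -56.24  33.54] F [-3.3 -0.   4.5] M [-0.188  0.914  0.115] w 39.01 30.0 j [ 10.5  28.9 -19.5  -0.  -41.7  -6. ]
```

Call:
play_rows(
  commands="0 0 0 0 0 -0.07;0 0 0 0 0 0",
)

```text
time_s: 10.65
tcp_pos: [0.573, -0.0563, 0.0335]
ee_rot: [[0.066, -0.998, -0.0], [-0.998, -0.066, 0.0], [-0.0, 0.0, -1.0]]
wrist_force: [-4.1, -0.8, 5.0]
gripper_width: 0.452
gripper_force: 30.0
```

```bash
python3 s.py
```

```text
10.65 yaw -86.2 tcp [572.98 -56.29  33.52] F [-4.1 -0.8  5. ] M [-0.147  0.955 -0.004] w 39.33 30.0 j [ 10.5  28.9 -19.5  -0.  -41.7  -6.7]
```

Call:
play_rows(
  commands="0 0 0 0 0 -0.07;0 0 0 0 0 0",
)

```text
time_s: 10.85
tcp_pos: [0.573, -0.0563, 0.0335]
ee_rot: [[0.056, -0.998, -0.0], [-0.998, -0.056, 0.0], [-0.0, 0.0, -1.0]]
wrist_force: [-4.2, -0.6, 5.7]
gripper_width: 0.454
gripper_force: 30.0
```

```bash
python3 s.py
```

```text
10.85 yaw -86.77 tcp [572.98 -56.29  33.53] F [-4.2 -0.6  5.7] M [-0.018  0.981  0.132] w 39.53 30.0 j [ 10.5  28.9 -19.5  -0.  -41.7  -7.3]
```

```bash
cat > a.py <<'E'
from station import r,cams
import numpy as np
A=[]
for k in range(4):
    s=r.sense();A.append(np.r_[s["moment"][2],s["wrist_force"]]);
    if k<3: cams.capture("top")
R=s["ee_rot"];A=np.array(A);print(round(s["time_s"],2),"yaw",np.degrees(np.arctan2(R[1][0],R[0][0])).round(2),"Mz",A[:,0].mean().round(3),A[:,0].round(2),"F",A[:,1:].mean(0).round(1))
E
python3 a.py
```

```text
11.0 yaw -86.76 Mz 0.128 [0.13 0.13 0.11 0.14] F [-3.5 -0.3  5. ]
```

Call:
play_rows(
  commands="0 0 0 0 0 -0.07;0 0 0 0 0 0",
)

```text
time_s: 11.2
tcp_pos: [0.573, -0.0563, 0.0335]
ee_rot: [[0.045, -0.999, -0.0], [-0.999, -0.045, 0.0], [-0.0, 0.0, -1.0]]
wrist_force: [-3.7, -0.8, 5.1]
gripper_width: 0.45
gripper_force: 30.0
```

```bash
python3 a.py
```

```text
11.35 yaw -87.4 Mz 0.031 [ 0.06  0.03  0.05 -0.01] F [-3.2 -0.6  4.9]
```

Call:
play_rows(
  commands="0 0 0 0 0 -0.07;0 0 0 0 0 0",
)

```text
time_s: 11.55
tcp_pos: [0.573, -0.0563, 0.0335]
ee_rot: [[0.035, -0.999, -0.0], [-0.999, -0.035, 0.0], [-0.0, 0.0, -1.0]]
wrist_force: [-2.4, 0.3, 4.5]
gripper_width: 0.451
gripper_force: 30.0
```

```bash
python3 a.py
```

```text
11.7 yaw -87.97 Mz 0.163 [0.15 0.23 0.13 0.14] F [-3.  -0.1  5.5]
```

Call:
play_rows(
  commands="0 0 0 0 0 -0.07;0 0 0 0 0 0",
)

```text
time_s: 11.9
tcp_pos: [0.573, -0.0563, 0.0336]
ee_rot: [[0.025, -1.0, -0.0], [-1.0, -0.025, 0.0], [-0.0, 0.0, -1.0]]
wrist_force: [-3.3, -0.2, 5.2]
gripper_width: 0.455
gripper_force: 30.0
```

```bash
python3 a.py
```

```text
12.05 yaw -88.59 Mz 0.115 [0.1  0.11 0.13 0.13] F [-3.3 -0.2  5. ]
```

Call:
play_rows(
  commands="0 0 0 0 0 -0.06;0 0 0 0 0 0",
)

```text
time_s: 12.25
tcp_pos: [0.5729, -0.0563, 0.0336]
ee_rot: [[0.016, -1.0, -0.0], [-1.0, -0.016, 0.0], [-0.0, 0.0, -1.0]]
wrist_force: [-3.6, -0.0, 4.7]
gripper_width: 0.452
gripper_force: 30.0
```

```bash
python3 a.py
```

```text
12.4 yaw -89.07 Mz 0.191 [0.19 0.2  0.18 0.19] F [-3.6 -0.1  4.8]
```

Call:
play_rows(
  commands="0 0 0 0 0 -0.06;0 0 0 0 0 0",
)

```text
time_s: 12.6
tcp_pos: [0.5729, -0.0563, 0.0335]
ee_rot: [[0.007, -1.0, -0.0], [-1.0, -0.007, 0.0], [-0.0, 0.0, -1.0]]
wrist_force: [-3.8, -0.2, 5.1]
gripper_width: 0.45
gripper_force: 30.0
```

```bash
python3 a.py
```

```text
12.75 yaw -89.58 Mz 0.271 [0.24 0.31 0.26 0.28] F [-3.5  0.   5. ]
```

Call:
play_rows(
  commands="0 0 0 0 0 -0.06;0 0 0 0 0 0",
)

```text
time_s: 12.95
tcp_pos: [0.573, -0.0563, 0.0335]
ee_rot: [[-0.002, -1.0, -0.0], [-1.0, 0.002, 0.0], [-0.0, 0.0, -1.0]]
wrist_force: [-3.7, -0.1, 5.2]
gripper_width: 0.455
gripper_force: 30.0
```

```bash
python3 a.py
python3 - <<'E'
import numpy as np,cv2
from station import cams
p,d=cams.capture("top")
print(cv2.cvtColor(p,cv2.COLOR_BGR2GRAY)[198:207,244:276].mean(0).round().astype(int))
E
```

```text
13.1 yaw -90.12 Mz 0.213 [0.19 0.22 0.22 0.23] F [-3.4  0.   5. ]
[ 80  74  75  76  76  73  83  92  94 128 128 127 129 127 127 127 127 125
 108  95  79  81  81  81  83  82  83  82  83  84  85  84]
```

Call:
play_rows(
  commands="0 0 0 0 0 -0.05;0 0 0 0 0 0;0 0 0 0 0 0",
)

```text
time_s: 13.45
tcp_pos: [0.573, -0.0563, 0.0335]
ee_rot: [[-0.009, -1.0, -0.0], [-1.0, 0.009, -0.0], [0.0, 0.0, -1.0]]
wrist_force: [-3.5, 0.3, 4.7]
gripper_width: 0.452
gripper_force: 30.0
```

```bash
python3 a.py
```

```text
13.6 yaw -90.53 Mz 0.308 [0.33 0.27 0.34 0.3 ] F [-3.5  0.1  4.9]
```

Call:
play_rows(
  commands="0 0 0 0 0 -0.05;0 0 0 0 0 0;0 0 0 0 0 0",
)

```text
time_s: 13.9
tcp_pos: [0.5729, -0.0563, 0.0336]
ee_rot: [[-0.017, -1.0, -0.0], [-1.0, 0.017, -0.0], [0.0, 0.0, -1.0]]
wrist_force: [-4.6, -0.1, 5.5]
gripper_width: 0.448
gripper_force: 30.0
```

```bash
python3 a.py
```

```text
14.05 yaw -90.98 Mz 0.247 [0.22 0.25 0.24 0.27] F [-3.6 -0.2  5.1]
```

Call:
play_rows(
  commands="0 0 0 0 0 -0.05;0 0 0 0 0 0",
)

```text
time_s: 14.25
tcp_pos: [0.5729, -0.0563, 0.0336]
ee_rot: [[-0.024, -1.0, -0.0], [-1.0, 0.024, -0.0], [0.0, 0.0, -1.0]]
wrist_force: [-3.5, 0.1, 5.6]
gripper_width: 0.452
gripper_force: 30.0
```

```bash
python3 a.py
```

```text
14.4 yaw -91.38 Mz 0.347 [0.38 0.32 0.34 0.35] F [-3.7  0.1  5.5]
```

Call:
play_rows(
  commands="0 0 0 0 0 -0.05;0 0 0 0 0 0",
)

```text
time_s: 14.6
tcp_pos: [0.5729, -0.0563, 0.0336]
ee_rot: [[-0.032, -0.999, -0.0], [-0.999, 0.032, -0.0], [0.0, 0.0, -1.0]]
wrist_force: [-3.3, -0.2, 5.0]
gripper_width: 0.453
gripper_force: 30.0
```

```bash
python3 a.py; python3 s.py
python3 - <<'E'
import numpy as np,cv2
from station import cams
p,d=cams.capture("top")
print(cv2.cvtColor(p,cv2.COLOR_BGR2GRAY)[198:207,244:276].mean(0).round().astype(int))
E
```

```text
14.75 yaw -91.82 Mz 0.307 [0.32 0.26 0.34 0.3 ] F [-3.7 -0.4  5.2]
14.75 yaw -91.82 tcp [572.91 -56.31  33.53] F [-3.7 -0.8  5.3] M [0.11  1.111 0.298] w 39.39 30.0 j [ 10.5  28.9 -19.5  -0.  -41.7 -12.3]
[ 80  75  75  76  75  74  82  94  99 128 128 127 128 127 128 127 128 127
 103  91  79  81  81  81  81  82  83  84  83  82  84  83]
```

Call:
play_rows(
  commands="0 0 0 0 0 -0.04;0 0 0 0 0 0;0 0 0 0 0 0;0 0 0 0 0 0",
)

```text
time_s: 15.2
tcp_pos: [0.5729, -0.0563, 0.0335]
ee_rot: [[-0.037, -0.999, -0.001], [-0.999, 0.037, -0.0], [0.0, 0.001, -1.0]]
wrist_force: [-2.7, -0.0, 6.2]
gripper_width: 0.449
gripper_force: 30.0
```

```bash
python3 a.py
```

```text
15.35 yaw -92.14 Mz 0.407 [0.36 0.4  0.43 0.44] F [-3.5 -0.2  5.5]
```

Call:
play_rows(
  commands="0 0 0 0 0 0.4;0 0 0 0 0 0.4;0 0 0 0 0 0.4;0 0 0 0 0 0.4;0 0 0 0 0 0.4;0 0 0 0 0 0.4;0 0 0 0 0 0.4;0 0 0 0 0 0.4;0 0 0 0 0 0.4;0 0 0 0 0 0.4;0 0 0 0 0 0.4;0 0 0 0 0 0.4;0 0 0 0 0 0.4;0 0 0 0 0 0.4;0 0 0 0 0 0.4;0 0 0 0 0 0.4;0 0 0 0 0 0.4;0 0 0 0 0 0;0 0 0 0 0 0",
)

```text
time_s: 17.25
tcp_pos: [0.5737, -0.056, 0.0336]
ee_rot: [[0.831, -0.557, 0.001], [-0.557, -0.831, 0.001], [0.001, -0.001, -1.0]]
wrist_force: [-1.4, 1.6, 3.5]
gripper_width: 0.452
gripper_force: 30.0
```

```bash
python3 a.py
python3 - <<'E'
import numpy as np,cv2
from station import cams
p,d=cams.capture("top")
print(cv2.cvtColor(p,cv2.COLOR_BGR2GRAY)[198:207,244:276].mean(0).round().astype(int))
E
```

```text
17.4 yaw -33.8 Mz -0.06 [-0.03 -0.05 -0.09 -0.06] F [-1.4  2.4  3.3]
[ 80  76  75  76  76  72  83  95  95  88  78  79  82 105 129 128 129 128
 128 129 128 128 125  94  89  83  83  84  84  84  84  85]
```

Call:
play_rows(
  commands="0 0 0 0 0 0.1;0 0 0 0 0 0",
)

```text
time_s: 17.65
tcp_pos: [0.5737, -0.0561, 0.0336]
ee_rot: [[0.84, -0.543, 0.001], [-0.543, -0.84, 0.0], [0.001, -0.001, -1.0]]
wrist_force: [-0.1, 4.4, 2.9]
gripper_width: 0.451
gripper_force: 30.0
```

```bash
python3 a.py
```

```text
17.8 yaw -32.87 Mz 0.026 [ 0.01  0.    0.11 -0.02] F [0.1 4.4 2.3]
```

Call:
play_rows(
  commands="0 0 0 0 0 0.1;0 0 0 0 0 0",
)

```text
time_s: 18.0
tcp_pos: [0.5737, -0.056, 0.0336]
ee_rot: [[0.848, -0.529, 0.001], [-0.529, -0.848, 0.0], [0.001, -0.001, -1.0]]
wrist_force: [0.7, 5.1, 1.1]
gripper_width: 0.451
gripper_force: 30.0
```

```bash
python3 a.py
```

```text
18.15 yaw -31.97 Mz 0.07 [0.08 0.05 0.07 0.08] F [0.8 5.3 1.2]
```

Call:
play_rows(
  commands="0 0 0 0 0 0.3;0 0 0 0 0 0.15;0 0 0 0 0 0;0 0 0 0 0 0",
)

```text
time_s: 18.55
tcp_pos: [0.5737, -0.056, 0.0336]
ee_rot: [[0.882, -0.471, 0.001], [-0.471, -0.882, 0.0], [0.001, -0.001, -1.0]]
wrist_force: [0.3, 5.9, 1.2]
gripper_width: 0.45
gripper_force: 30.0
```

```bash
python3 a.py
```

```text
18.7 yaw -28.09 Mz 0.174 [0.15 0.21 0.17 0.16] F [1.  5.7 1.5]
```

Call:
play_rows(
  commands="0 0 0 0 0 0.1;0 0 0 0 0 0",
)

```text
time_s: 18.9
tcp_pos: [0.5737, -0.056, 0.0336]
ee_rot: [[0.889, -0.457, 0.001], [-0.457, -0.889, 0.0], [0.001, -0.001, -1.0]]
wrist_force: [0.2, 6.3, 1.2]
gripper_width: 0.451
gripper_force: 30.0
```

```bash
python3 a.py
```

```text
19.05 yaw -27.22 Mz 0.148 [0.14 0.15 0.15 0.15] F [-0.2  5.8  1.7]
```

Call:
play_rows(
  commands="0 0 0 0 0 0.1;0 0 0 0 0 0",
)

```text
time_s: 19.25
tcp_pos: [0.5737, -0.056, 0.0336]
ee_rot: [[0.896, -0.444, 0.001], [-0.444, -0.896, 0.001], [0.001, -0.001, -1.0]]
wrist_force: [0.4, 5.3, 1.8]
gripper_width: 0.448
gripper_force: 30.0
```

```bash
python3 a.py
python3 - <<'E'
import numpy as np,cv2
from station import cams
p,d=cams.capture("top")
print(cv2.cvtColor(p,cv2.COLOR_BGR2GRAY)[198:207,244:276].mean(0).round().astype(int))
E
```

```text
19.4 yaw -26.37 Mz 0.154 [0.15 0.13 0.16 0.17] F [0.6 5.5 1.5]
[ 79  75  75  77  77  74  84  94  94  88  78  78  79  88 132 128 126 130
 130 127 128 128 127 120  97  82  84  84  84  84  83  83]
```

Call:
play_rows(
  commands="0 -0.03 0 0 0 0.1;0 0 0 0 0 0",
)

```text
time_s: 19.65
tcp_pos: [0.5737, -0.056, 0.0336]
ee_rot: [[0.902, -0.431, 0.002], [-0.431, -0.902, 0.002], [0.001, -0.002, -1.0]]
wrist_force: [-0.5, 8.6, 2.2]
gripper_width: 0.453
gripper_force: 30.0
```

```bash
python3 a.py
```

```text
19.8 yaw -25.52 Mz 0.098 [0.12 0.11 0.13 0.03] F [-0.1  9.1  2. ]
```

Call:
play_rows(
  commands="0 0 0 0 0 0.1;0 0 0 0 0 0",
)

```text
time_s: 20.0
tcp_pos: [0.5738, -0.056, 0.0336]
ee_rot: [[0.909, -0.417, 0.002], [-0.417, -0.909, 0.001], [0.001, -0.002, -1.0]]
wrist_force: [-0.0, 8.7, 3.1]
gripper_width: 0.451
gripper_force: 30.0
```

```bash
python3 a.py
```

```text
20.15 yaw -24.67 Mz 0.045 [0.04 0.03 0.06 0.05] F [-0.1  8.5  2.9]
```

Call:
play_rows(
  commands="0 0 0 0 0 0.1;0 0 0 0 0 0",
)

```text
time_s: 20.35
tcp_pos: [0.5737, -0.056, 0.0336]
ee_rot: [[0.915, -0.404, 0.002], [-0.404, -0.915, 0.002], [0.001, -0.002, -1.0]]
wrist_force: [0.6, 9.1, 2.4]
gripper_width: 0.454
gripper_force: 30.0
```

```bash
python3 a.py
```

```text
20.5 yaw -23.84 Mz -0.04 [ 0.01 -0.04 -0.08 -0.04] F [0.1 9.1 1.9]
```

Call:
play_rows(
  commands="0 0.055 0 0 0 -0.04;0 0 0 0 0 0;0 0 0 0 0 0",
)

```text
time_s: 20.8
tcp_pos: [0.5737, -0.0559, 0.0336]
ee_rot: [[0.912, -0.41, 0.001], [-0.41, -0.912, -0.0], [0.001, -0.0, -1.0]]
wrist_force: [1.6, 2.8, 0.8]
gripper_width: 0.448
gripper_force: 30.0
```

```bash
python3 a.py
```

```text
20.95 yaw -24.2 Mz 0.027 [ 0.01 -0.02  0.04  0.08] F [2.5 2.4 0.4]
```

Call:
play_rows(
  commands="0 0 0 0 0 0;0 0 0 0 0 0;0 0 0 0 0 0;0 0 0 0 0 0;0 0 0 0 0 0;0 0 0.5 0 0 0;0 0 1 0 0 0;0 0 1 0 0 0;0 0 1 0 0 0;0 0 1 0 0 0;0 0 1 0 0 0;0 0 0 0 0 0;0 0 0 0 0 0",
  grip=75,
)

```text
time_s: 22.25
tcp_pos: [0.5729, -0.0556, 0.1991]
ee_rot: [[0.912, -0.41, 0.001], [-0.41, -0.912, 0.001], [0.001, -0.001, -1.0]]
wrist_force: [0.4, -0.0, -0.8]
gripper_width: 0.862
gripper_force: 0.0
```

```bash
python3 s.py
python3 - <<'E'
from station import r,cams
import cv2,numpy as np
p,d=cams.capture("top");print(cv2.cvtColor(p,cv2.COLOR_BGR2GRAY)[198:207,244:276].mean(0).round().astype(int))
i=cams.camera_info("wrist");p,d=cams.capture("wrist");np.savez("wrist2.npz",p=p,d=d,**i)
cv2.imwrite("pics/w2.png",p)
E
```

```text
22.25 yaw -24.22 tcp [572.95 -55.57 199.06] F [ 0.4 -0.  -0.8] M [ 0.036  0.035 -0.004] w 75.02 0.0 j [ 10.6  18.2  -8.7  -0.  -62.9  55.2]
[ 75  75  75  75  76  71  82  98 102  87  75  76  76  86 136 173 165 165
 174 171 166 166 158 142  93  88  86  89  90  92  93  93]
```

View pics/w2.png

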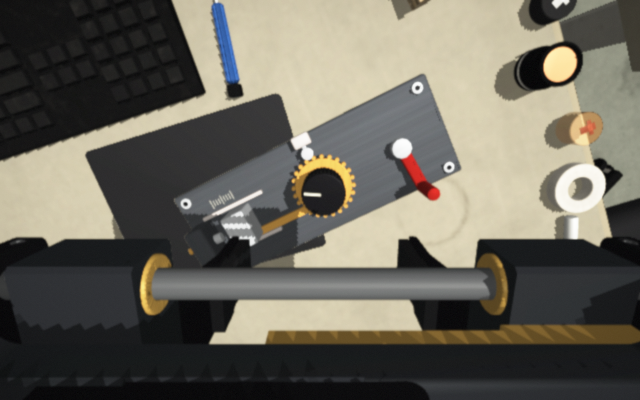

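The dial is released, with the white line at about (312,195) in the picture and nothing displaced. I'll check its angle change against the first wrist picture; from five clicks it should be one click, −15°.

Run:
```python
import numpy as np,cv2
from h import *
for n in("wrist1","wrist2"):
    f=np.load(n+".npz");K,R,t,p,d=[f[k] for k in("mtx","R","t","p","d")]
    c=px(K,R,t,[.5735,-.0556,.062]).astype(int);g=p.max(2).copy()
    m=np.zeros_like(g);cv2.circle(m,tuple(map(int,c)),17,255,-1)
    v,u=np.nonzero((m>0)&(g>140)&(p.min(2)>110));W=np.array([pt(K,R,t,a,b,z=.062)[:2] for a,b in zip(u,v)])
    l=W.mean(0)-[.5735,-.0556];e=np.linalg.eigh(np.cov(W.T))[1][:,1]
    print(n,len(u),"centre-dir",np.degrees(np.arctan2(l[1],l[0])),"line",np.degrees(np.arctan2(e[1],e[0]))%180,l)
    v,u=np.nonzero(d>0);q=np.linalg.inv(K)@np.vstack([u,v,np.ones_like(u)])*d[v,u];P=(R.T@(q-t[:,None])).T
    th=np.radians(2);o=np.array([.5735,-.0556]);L=(P[:,:2]-o)@np.array([[np.cos(th),-np.sin(th)],[np.sin(th),np.cos(th)]])
    k=(abs(L[:,0])<.012)&(P[:,2]>.042)&(P[:,2]<.051)&(L[:,1]<.112)&(L[:,1]>.06);print("jaw",np.percentile(L[k,1],[1,50,99]))
    k=(np.hypot(L[:,0]+.045,L[:,1]+.085)<.03)&(P[:,2]>.045);print("post",P[k].mean(0),P[k].min(0),P[k].max(0))
```

```text
wrist1 49 centre-dir 77.61138278719261 line 72.06016193657791 [0.00217463 0.00990015]
jaw [0.0775796  0.0885836  0.10094129]
post [ 0.53293482 -0.14482443  0.05560278] [ 0.52585053 -0.15199669  0.04508759] [ 0.5378101  -0.13953152  0.0598186 ]
wrist2 48 centre-dir 68.55263512037988 line 61.82697836823151 [0.00329864 0.00839669]
jaw [0.07973343 0.08866107 0.10308337]
post [ 0.54268082 -0.1412797   0.1421499 ] [ 0.52564913 -0.15240965  0.0450411 ] [ 0.56089377 -0.13344462  0.28604709]
```

Jaw face now reads 103.1 mm, which is four clicks, as required. Next is the lever: I'll shut the fingers, position them on the dial side of the post, and push it round along its arc.

Call:
play_rows(
  commands="-0.2 -0.33 0 0 0 -0.98;-0.2 -0.33 0 0 0 -0.98;-0.2 -0.33 0 0 0 -0.98;-0.2 -0.33 0 0 0 -0.98;-0.2 -0.33 0 0 0 -0.98;-0.2 -0.33 0 0 0 -0.98;-0.2 -0.29 0 0 0 -0.98;0 0 -1 0 0 0;0 0 -1 0 0 0;0 0 -1 0 0 0;0 0 0 0 0 0;0 0 0 0 0 0",
  grip=0,
)

```text
time_s: 23.55
tcp_pos: [0.5308, -0.124, 0.108]
ee_rot: [[0.12, -0.993, -0.002], [-0.993, -0.12, -0.001], [0.0, 0.002, -1.0]]
wrist_force: [-0.6, -0.5, 0.8]
gripper_width: 0.009
gripper_force: 0.0
```

```bash
python3 s.py
python3 - <<'E'
from station import cams
import cv2
p,d=cams.capture("scene");cv2.imwrite("pics/s3.png",cv2.resize(p[120:280,230:430],None,fx=3,fy=3))
E
```

```text
23.55 yaw -83.14 tcp [ 530.81 -123.97  107.97] F [-0.6 -0.5  0.8] M [ 0.07  -0.082 -0.037] w 0.78 0.0 j [  3.9  20.9 -19.7   0.  -49.6   2.9]
```

View pics/s3.png

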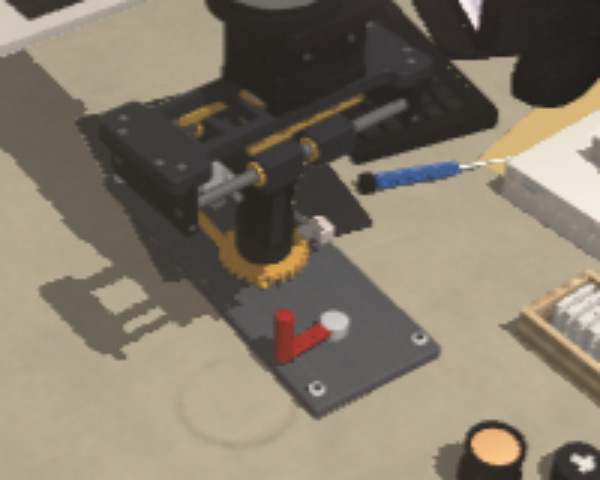

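The scene picture shows the shut fingers just behind the red post on the dial side, with the way down clear.

Call:
play_rows(
  commands="0 0 -1 0 0 0;0 0 -1 0 0 0;0 0 -0.4 0 0 0;0 0 0 0 0 0;0 0 0 0 0 0",
)

```text
time_s: 24.1
tcp_pos: [0.5325, -0.1238, 0.038]
ee_rot: [[0.12, -0.993, 0.003], [-0.993, -0.12, -0.0], [0.001, -0.003, -1.0]]
wrist_force: [0.8, 0.0, 0.3]
gripper_width: 0.006
gripper_force: 0.0
```

```bash
python3 s.py
python3 - <<'E'
import numpy as np
pv=np.array([.5765,-.1405]);prev=np.array([.5303,-.124]);py=-83.1
for ph in [187,194,201,208,215,222,229,236,243,250,256.5,260]:
    a=np.radians(ph);l=np.array([np.cos(a),np.sin(a)]);t=np.array([-l[1],l[0]])
    w=pv+.045*l-.016*t;print(ph,w.round(4),"cmd",((w-prev)/.03).round(2),round(np.radians(ph-270-py)/.15,2));prev=w;py=ph-270
E
```

```text
24.1 yaw -83.13 tcp [ 532.47 -123.85   38.03] F [0.8 0.  0.3] M [ 0.103 -0.067 -0.009] w 0.54 0.0 j [  3.9  26.3 -23.6   0.  -39.9   2.9]
187 [ 0.5299 -0.1301] cmd [-0.01 -0.2 ] 0.01
194 [ 0.529  -0.1359] cmd [-0.03 -0.19] 0.81
201 [ 0.5288 -0.1417] cmd [-0.01 -0.19] 0.81
208 [ 0.5293 -0.1475] cmd [ 0.02 -0.19] 0.81
215 [ 0.5305 -0.1532] cmd [ 0.04 -0.19] 0.81
222 [ 0.5324 -0.1587] cmd [ 0.06 -0.18] 0.81
229 [ 0.5349 -0.164 ] cmd [ 0.08 -0.17] 0.81
236 [ 0.5381 -0.1689] cmd [ 0.11 -0.16] 0.81
243 [ 0.5418 -0.1733] cmd [ 0.12 -0.15] 0.81
250 [ 0.5461 -0.1773] cmd [ 0.14 -0.13] 0.81
256.5 [ 0.5504 -0.1805] cmd [ 0.15 -0.11] 0.76
260 [ 0.5529 -0.182 ] cmd [ 0.08 -0.05] 0.41
```

Call:
play_rows(
  commands="-0.01 -0.2 0 0 0 0;0 0 0 0 0 0;-0.03 -0.19 0 0 0 0.81;0 0 0 0 0 0;-0.01 -0.19 0 0 0 0.81;0 0 0 0 0 0;0.02 -0.19 0 0 0 0.81;0 0 0 0 0 0;0.04 -0.19 0 0 0 0.81;0 0 0 0 0 0",
)

```text
time_s: 25.1
tcp_pos: [0.5313, -0.1527, 0.0366]
ee_rot: [[0.565, -0.825, -0.0], [-0.825, -0.565, -0.0], [-0.0, 0.0, -1.0]]
wrist_force: [-0.6, -0.3, 0.3]
gripper_width: 0.004
gripper_force: 0.4
```

```bash
python3 s.py
```

```text
25.1 yaw -55.6 tcp [ 531.27 -152.72   36.63] F [-0.6 -0.3  0.3] M [-0.019  0.215 -0.02 ] w 0.39 0.4 j [  0.8  26.9 -22.7   0.  -40.4  33.6]
```

Call:
play_rows(
  commands="0.06 -0.18 0 0 0 0.81;0 0 0 0 0 0;0.08 -0.17 0 0 0 0.81;0 0 0 0 0 0;0.11 -0.16 0 0 0 0.81;0 0 0 0 0 0;0.12 -0.15 0 0 0 0.81;0 0 0 0 0 0;0.14 -0.13 0 0 0 0.81;0 0 0 0 0 0",
)

```text
time_s: 26.1
tcp_pos: [0.5468, -0.1763, 0.0364]
ee_rot: [[0.934, -0.356, 0.0], [-0.356, -0.934, -0.0], [0.0, 0.0, -1.0]]
wrist_force: [-0.8, 0.8, 0.0]
gripper_width: 0.003
gripper_force: 0.4
```

```bash
python3 s.py
```

```text
26.1 yaw -20.86 tcp [ 546.81 -176.29   36.45] F [-0.8  0.8  0. ] M [-0.058  0.258 -0.048] w 0.28 0.4 j [ -1.7  28.6 -19.5   0.  -41.9  70.9]
```

Call:
play_rows(
  commands="0.07 -0.05 0 0 0 0.38;0 0 0 0 0 0;0.07 -0.05 0 0 0 0.38;0 0 0 0 0 0;0 0 0 0 0 0",
)

```text
time_s: 26.6
tcp_pos: [0.5501, -0.1791, 0.0364]
ee_rot: [[0.969, -0.246, -0.001], [-0.246, -0.969, 0.0], [-0.001, 0.0, -1.0]]
wrist_force: [-3.7, -0.3, 1.4]
gripper_width: 0.007
gripper_force: 1.6
```

```bash
python3 s.py
```

```text
26.6 yaw -14.22 tcp [ 550.07 -179.09   36.38] F [-3.7 -0.3  1.4] M [0.19  0.924 0.004] w 0.63 1.6 j [ -2.   28.9 -18.9  -0.  -42.3  77.8]
```

Call:
play_rows(
  commands="0.04 -0.01 0 0 0 0;0 0 0 0 0 0;0 0 0 0 0 0",
)

```text
time_s: 26.9
tcp_pos: [0.5502, -0.1792, 0.0363]
ee_rot: [[0.97, -0.244, -0.004], [-0.244, -0.97, 0.001], [-0.004, 0.0, -1.0]]
wrist_force: [-6.2, 3.0, 2.6]
gripper_width: 0.005
gripper_force: 3.0
```

```bash
python3 s.py
```

```text
26.9 yaw -14.14 tcp [ 550.16 -179.16   36.29] F [-6.2  3.   2.6] M [ 0.637  1.603 -0.029] w 0.46 3.0 j [ -2.   29.  -18.7  -0.  -42.5  77.9]
```

Call:
play_rows(
  commands="0.04 -0.01 0 0 0 0;0 0 0 0 0 0;0 0 0 0 0 0",
)

```text
time_s: 27.2
tcp_pos: [0.5502, -0.1793, 0.0362]
ee_rot: [[0.97, -0.245, -0.006], [-0.244, -0.97, 0.001], [-0.007, 0.0, -1.0]]
wrist_force: [-8.6, 3.0, 4.7]
gripper_width: 0.006
gripper_force: 4.1
```

```bash
python3 s.py
```

```text
27.2 yaw -14.15 tcp [ 550.2  -179.25   36.18] F [-8.6  3.   4.7] M [0.944 2.202 0.023] w 0.56 4.1 j [ -2.   29.  -18.6  -0.1 -42.7  77.9]
```

Call:
play_rows(
  commands="0.04 -0.01 0 0 0 0;0 0 0 0 0 0;0 0 0 0 0 0",
)

```text
time_s: 27.5
tcp_pos: [0.5502, -0.1794, 0.0361]
ee_rot: [[0.97, -0.245, -0.009], [-0.245, -0.97, 0.002], [-0.009, 0.001, -1.0]]
wrist_force: [-9.8, 3.0, 7.5]
gripper_width: 0.008
gripper_force: 5.2
```

```bash
python3 s.py
```

```text
27.5 yaw -14.17 tcp [ 550.23 -179.36   36.09] F [-9.8  3.   7.5] M [1.233 2.778 0.014] w 0.72 5.2 j [ -2.1  29.1 -18.5  -0.1 -42.9  78. ]
```

The lever is hard against its stop, at the predicted position. I'll back off, lift and check.

Call:
play_rows(
  commands="-0.3 0.08 0 0 0 0;-0.5 0.1 0 0 0 0;0 0 1 0 0 0;0 0 1 0 0 0;-1 0 1 0 0 0;-1 0 1 0 0 0;-1 0 1 0 0 0;-1 0 0 0 0 0;-1 0 0 0 0 0;0 0 0 0 0 0;0 0 0 0 0 0",
)

```text
time_s: 28.6
tcp_pos: [0.3816, -0.175, 0.1875]
ee_rot: [[0.97, -0.242, 0.005], [-0.242, -0.97, -0.001], [0.005, -0.0, -1.0]]
wrist_force: [0.5, 0.7, 0.7]
gripper_width: 0.006
gripper_force: 0.0
```

```bash
python3 s.py
python3 - <<'E'
from station import cams
import cv2,numpy as np
p,d=cams.capture("top");g=cv2.cvtColor(p,cv2.COLOR_BGR2GRAY)[198:207,244:276].mean(0).round().astype(int);print(g)
a=np.load("top0.npz")["p"]
cv2.imwrite("pics/t4.png",np.vstack([cv2.resize(x[165:265,225:415],None,fx=3,fy=3,interpolation=cv2.INTER_CUBIC) for x in(a,p)]))
E
```

```text
28.6 yaw -14.02 tcp [ 381.57 -174.98  187.54] F [0.5 0.7 0.7] M [-0.001 -0.077  0.005] w 0.56 0.0 j [ -2.2   3.4 -29.8   0.  -56.6  78.2]
[ 97  99  97  98  99  87 104 125 129 105  73  73  73  84 151 205 204 207
 207 205 207 206 209 208 115 100 102 101 103 102 103 103]
```

View pics/t4.png

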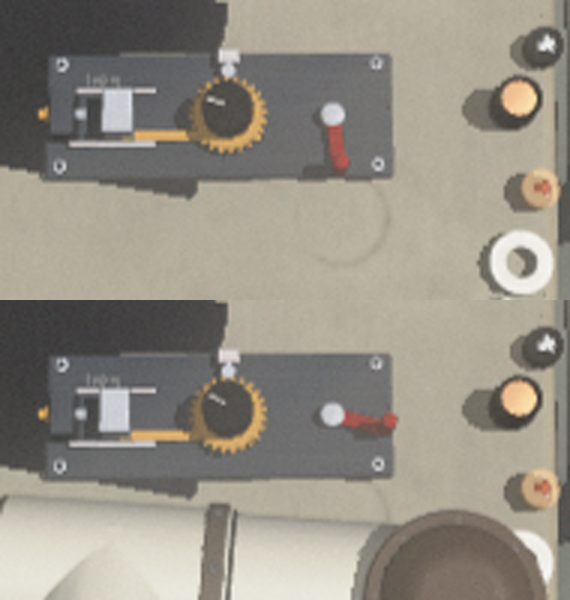

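The final picture shows the jaw one click nearer the stop than it started, about 12.7 mm from contact (four clicks). The lever is fully over and the bystanders in view haven't moved; the arm partly hides the ring, but nothing went near it. Handing in.

```bash
python3 -c "
from station import r
print(r.finish_job())"
```

```text
the job is handed in; nothing more can be done
None
```

The job is handed in at about 29 s, with no verdict shown: I pressed the jaw on the stop at an estimated 25–30 N, turned the dial back four clicks (jaw face measured at 103.1 mm), and swung the lock lever to its stop without touching anything else.

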